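# Hook and snap the cover onto a controller housing

### The arm

A 6-joint arm with a two-finger parallel gripper is mounted at the origin on the work surface. World frame = base frame: x ahead of the robot, y to its left, z up, the work surface at z = 0. Lengths are in m, angles in rad, forces in N, time in s.
With the tool pointing down it reaches from about 0.3 to 0.875 m from the base axis. Payload 6.4 kg.
Tool frame: the origin (TCP) lies midway between the tips of the shut fingers; the grasp point (between the pads) lies 19 mm behind it (ctrl.pinch_z is the distance from the TCP to the grasp point, in m); z points along the fingers, y is the line along which they close (so a half turn about z gives the same grasp; the last joint's range is limited). The gripper opens to 85 mm and grips with 20 to 120 N. Pads are 22 mm wide; open, the fingers measure 114 mm over their backs; the gripper's body (76 mm by 85 mm) begins 54 mm behind the grasp point. The pads swing forward as they close: fully open they stand 13 mm farther back than shut.
Start: joints at [-1.511, 0.181, 1.607, -0, 1.354, -0.206], TCP at [0.151, -0.555, 0.231] pointing down, gripper open.
Joint ranges: [-2.99, 2.99], [-0.89, 2.07], [0.3, 2.58], [-1.14, 4.28], [0, 2.63], [-3.12, 3.12]. Speed limits (rad/s): [2.57, 2.57, 3.01, 3.14, 3.14, 3.14].

### API

Orientations are given as a unit quaternion [w, x, y, z].
In Python, from bench import ctrl gives the robot as it stands.
- The arm moves only by the tool apply_moves, never from a script. Its argument "moves" is a list of rows, each an object with "jaw": the opening, from 0 (shut) to 1 (fully open); "offset": the shift along the tool's x, y, z in mm, a list of three; "rot": the turn, a rotation vector about the tool's x, y, z in degrees, a list of three. In form: [{"jaw": jaw, "offset": [dx, dy, dz], "rot": [ax, ay, az]}, ...]. A call has exactly 5 rows; each row shifts and turns the commanded pose from where the row before left it, along the tool's axes as they then stand; what a row does not reach is not made up. A row lasts 1/8 s, in which the tool goes at most 62.5 mm and 10.7 degrees, less where a joint would pass 70% of its speed; a pose out of reach is approached as far as the arm can. A call is refused whole if a number of a shift passes 62.5 or a number of a turn 10.7, either way. A call with a gripper value outside its range is refused whole. The fingers move at their own pace and stop on an object; the grip force is fixed at half the most. Time passes only in rows, so rows that do not move let the fingers close, or fill a call up. It gives the time, the measured TCP pose, the force, the opening and the grip force at its end, in the units of the state.
- ctrl.get_obs(): the state, without advancing time (a new reading comes with each control period).
- ctrl.camera(name): name is "scene" or "top" or "wrist"; returns (picture, depth): 400x640x3 uint8, red, green, blue; 400x640 float32, m along the optical axis (not along the pixel's ray), 0 where there is no reading.
- ctrl.camera_params(name): a dict with "K" (3x3 intrinsics, pixels), "dist" ([k1, k2, p1, p2, k3] as OpenCV has them; the pictures are not rectified), "cam_to_world" (4x4, takes a point from camera to world coordinates); the wrist camera has in their place "mount" (4x4, takes a point from camera to tool coordinates, whose origin is the TCP and whose axes are the flange's). Camera axes: x right, y down, z forward; pixel columns grow to the right and rows downward; lengths in m; the calibration is good to about 2 mm. A picture is of the moment at which its call begins: read the wrist's pose just before it. camera_params takes no time and is no camera call.
- ctrl.hand_in(): hands the job in; it is judged then, once.
Trained networks look in the newest picture that a camera, given by its name, has taken for a name from the list of things; names that differ only in an ending like _2 or _b are one class to them, and where a whole thing is asked for, a point or a joint stands for the part that bears it (a point fixed in the world has none). Each returns a list of dicts, best first, with "score" (0 to 1); they miss things now and then, are a little off and sometimes report something else, mostly with a low value. They report only what shows in the picture. A call takes as long as a camera call. They do not tell look-alikes from the thing itself.
- ctrl.outline_of(camera, target): "region" (400x640 bool, what is visible of it) and "position" ([column, row] in pixels, amid what is visible of it).
The state is a dict: "time_s": time; "q": joint angles; "dq": joint speeds; "joint_efforts": joint torques, N m; "eef_pos": TCP position; "eef_rot": TCP orientation; "wrist_force": force on the tool from outside, world axes, zero at the start; "torque": the same for the moment, N m; "opening": opening from 0.0 (shut) to 1.0 (fully open); "grasp_force": force on a finger pad.
Only numpy, scipy, OpenCV 4.12 (cv2) and the standard library are available. Lean on these libraries where they do the work, as an engineer would, in place of code of your own. Each camera call takes 0.05 s, during which the arm holds its last target. There are 200 camera calls.

### The job

Close the controller housing with its cover, the long grey one with two tongues: holding the other end up, slide the tongues under the overhanging lip at the terminal end, then press that other end down over the snap latch until the force suddenly drops and the cover sits fully home with the latch sprung back over its ledge. Do not let go: the job ends with the gripper still pressing the closed cover firmly down onto the housing (some 5 to 15 N). Leave the other things on the bench where they lie.

Things in the scene. Friction and masses are not known exactly. Their poses are not given: they have to be found in the camera images.
- lid: the cover (all sizes in mm): hollow light grey plastic shell, open below, 104 long (x) x 58 wide (y) x 22 high, walls 3, about 70 g, right side up. Origin: centre of underside, z up. Tongues at its +x end, catch ledge at -x, both level with the underside. Dark vent slots on top towards the tongues, thumb ribs towards the ledge. Grip it across its width from above.
- lid_tongue (a point): midway between the tips of the cover's two tongues, at half thickness: (60, 0, 1.5) in the cover's frame, same axes. Each tongue sticks out 8 from the +x end, is 12 wide and 3 thick, centred at y = 17 and -17.
- lid_catch (a point): outer lower edge of the cover's catch ledge: (-56, 0, 0) in the cover's frame, same axes. The ledge sticks out 4 from the -x end, is 20 wide and 2.2 thick.
- lid_press (a point): where to press: on top of the cover, on the thumb ribs near the ledge end, (-40, 0, 22.4) in the cover's frame, same axes. The force rises to some 6 to 18 N over 2 to 8 mm, suddenly drops to a few N, and about 3 mm lower the latch springs back and the cover stands on the rim; there the top is 56 above the bench.
- tray: the housing: grey plastic tray with a circuit board, fixed on an aluminium plate (156 x 90 x 10). Origin: on the bench under the cover's place; x to the terminal end, z up. The seated cover's frame is at (0, 0, 34), same axes, within 1 in x and 1.5 in y. Rim 104 x 58, 34 above the bench; two tabs by (-38, +-23), up to 45 high, fit inside the cover's walls with 1.5 to 3 play.
- slot_mouth (a point): middle of the opening under the lip: (54.5, 0, 36.8) in the housing's frame, same axes. The terminal end (x 48 to 72) is a flat sill level with the rim; the lip above it begins at x = 54.5, leaves a slot 5.6 high and 50 wide (2 free beside each tongue), ended by a wall at x = 60.6. Lip top 42.6, terminal strip (x over 62) 52.6 above the bench.
- latch (a joint): snap latch, a sprung upright plastic arm 16 wide at the housing's -x end (x -57 to -59.5): rad, 0 = at rest, also when closed over the ledge; positive = bent outwards, 0.05 to 0.16 as the ledge passes. The cover clears it when tilted 8 to 12 degrees, ledge end up, tongues on the sill; let go with the tongues fully in, it rests on the latch, ledge end 6 to 12 too high.
- latch_nose (a point): tip of the latch's nose: (-53.4, 0, 38) in the housing's frame at rest; moves with the latch. From the tip the nose's top slopes up and outwards to 47 above the bench at the arm's outer face; its underside hooks over the ledge.
- small_lid: lid of another, smaller housing, same grey plastic: 76 x 50 x 18, no tongues and no ledge, four dark screw dots on top; it does not belong to this job. Origin: centre of its underside.
- tweezers: steel tweezers lying flat, 124 long, 12 wide, 8 high. Origin: under their middle.
- screwdriver: screwdriver with black handle lying flat, 150 long, up to about 26 high. Origin: under its middle.
- spool: solder wire spool standing upright, diameter 56, 40 high. Origin: centre of its underside.
- flux_bottle: small amber bottle, diameter 34, 75 high. Origin: centre of its underside.
- spare_board: spare circuit board on short brass feet, 62 x 84, 15 high. Origin: centre of its underside.
- screw_tray: black open tray with spacers and screws, 75 x 110 x 22. Origin: centre of its underside.
Mind the look-alikes: they are no part of the job. What is shaped like the lid but blue or red is not meant. There is more than one size of the tray; the one meant has the size given above.

How it is judged:
By the outcome, as a careful person would: the job done as asked, in the order asked, and still so for the second after the job is handed in, while the arm keeps its last pose, push and grip.
It also fails if it takes over 64 s, if anything falls off the work surface, if the arm or the gripper's body presses on something with over 40 N, if the wrist force passes 120 N, or if a joint passes its speed limit or range.

## Working session

There is one attempt and no reset: what is moved stays moved. The work goes in short steps, Python scripts to look and compute and a tool call to move; the robot and the scene stay as the last step left them, time stands still between calls to the robot, and variables do not carry over. Pictures are saved under pics/ and viewed, at most 10 in all, crops included, and the job is handed in when it is done.

Besides the shell and the picture viewer there is one more tool, called after "Call:" as a command line: name --argument value ..., lists and objects as JSON in quotes. apply_moves: Moves the arm, as the interface text tells. Its arguments: {"type":"object","properties":{"moves":{"type":"array"}},"required":["moves"]}

```bash
ls; mkdir -p pics
cat > h.py <<'E'
import numpy as np, cv2
from bench import ctrl
from scipy.spatial.transform import Rotation as R
def pose():
    o=ctrl.get_obs(); w,x,y,z=o['eef_rot']; T=np.eye(4); T[:3,:3]=R.from_quat([x,y,z,w]).as_matrix(); T[:3,3]=o['eef_pos']; return T
def cloud(name):
    T=pose(); rgb,d=ctrl.camera(name); p=ctrl.camera_params(name)
    C=np.array(p['cam_to_world']) if 'cam_to_world' in p else T@np.array(p['mount'])
    h,w=d.shape; uv=np.stack(np.meshgrid(np.arange(w),np.arange(h)),-1).reshape(-1,1,2).astype(np.float32)
    n=cv2.undistortPoints(uv,np.array(p['K']),np.array(p['dist'])).reshape(h,w,2)
    P=np.dstack([n*d[...,None],d])@C[:3,:3].T+C[:3,3]; P[d==0]=np.nan
    return rgb,P
def save(n,im): cv2.imwrite('pics/'+n,cv2.cvtColor(im,cv2.COLOR_RGB2BGR))
E
python3 - <<'E'
from h import *
print(ctrl.get_obs())
ims=[]
for c in ['top','scene']:
    rgb,P=cloud(c); ims.append(rgb); np.savez(f'{c}.npz',rgb=rgb,P=P)
    for t in ['lid','tray','small_lid']:
        for r in ctrl.outline_of(c,t):
            m=r['region']; q=P[m]; q=q[~np.isnan(q[:,0])]
            print(c,t,round(r['score'],2),np.round(r['position']),m.sum(),np.round(np.median(q,0),3),np.round(np.percentile(q,[2,98],0),3).tolist())
save('a.png',np.vstack([i for i in ims])[:, :])
im=cv2.resize(np.vstack(ims),(480,600)); save('top.png',ims[0]); save('scene.png',ims[1])
E
```

```text
pics
{'time_s': 0.0, 'q': array([-1.51130921e+00,  1.81573816e-01,  1.60799705e+00, -2.46917901e-05,
        1.35379003e+00, -2.06249262e-01]), 'dq': array([-0.00047699,  0.00028942, -0.00089388, -0.00085954, -0.00038084,
       -0.00036995]), 'joint_efforts': array([ 1.09727789e-03, -4.44864714e+01, -3.51339805e+01, -2.72320231e-04,
        8.98644445e-03, -5.21573526e-06]), 'eef_pos': array([ 0.15101059, -0.55424785,  0.23037102]), 'eef_rot': array([-8.82624020e-04,  9.91185259e-01,  1.32480187e-01,  5.27978896e-05]), 'wrist_force': array([-0.88982018,  0.82873907, -0.1362196 ]), 'torque': array([0.01913385, 0.0228197 , 0.01506222]), 'grasp_force': 0.0, 'opening': 1.0018671807226085}
top lid 0.82 [260. 304.] 983 [0.248 0.271 0.022] [[0.2, 0.221, 0.001], [0.296, 0.324, 0.027]]
top lid 0.6 [164. 151.] 967 [0.649 0.534 0.021] [[0.598, 0.496, -0.002], [0.706, 0.576, 0.027]]
top tray 0.96 [459. 298.] 1097 [ 0.273 -0.267  0.015] [[0.216, -0.308, 0.003], [0.329, -0.233, 0.04]]
top tray 0.91 [461. 190.] 1899 [ 0.557 -0.27   0.02 ] [[0.481, -0.334, 0.004], [0.633, -0.215, 0.053]]
top small_lid 0.56 [355. 190.] 522 [0.557 0.016 0.018] [[0.519, -0.01, 0.012], [0.593, 0.043, 0.023]]
scene lid 0.89 [301. 142.] 540 [0.258 0.266 0.019] [[0.211, 0.218, -0.001], [0.3, 0.319, 0.023]]
scene lid 0.69 [384. 199.] 798 [0.595 0.272 0.02 ] [[0.536, 0.239, -0.0], [0.642, 0.311, 0.023]]
scene lid 0.65 [458. 163.] 690 [0.662 0.525 0.019] [[0.608, 0.493, -0.002], [0.711, 0.572, 0.023]]
scene tray 0.93 [144. 240.] 1091 [ 0.286 -0.275  0.013] [[0.227, -0.307, 0.002], [0.335, -0.235, 0.037]]
scene tray 0.8 [205. 320.] 3013 [ 0.573 -0.279  0.019] [[0.502, -0.335, 0.004], [0.641, -0.217, 0.05]]
scene small_lid 0.64 [306. 243.] 604 [0.565 0.011 0.016] [[0.525, -0.014, 0.001], [0.599, 0.041, 0.019]]
scene small_lid 0.45 [381. 197.] 800 [0.593 0.27  0.019] [[0.537, 0.239, -0.001], [0.641, 0.315, 0.023]]
```

View pics/top.png

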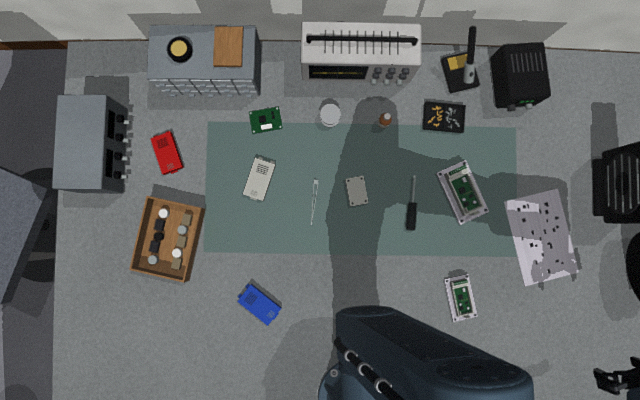

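View pics/scene.png

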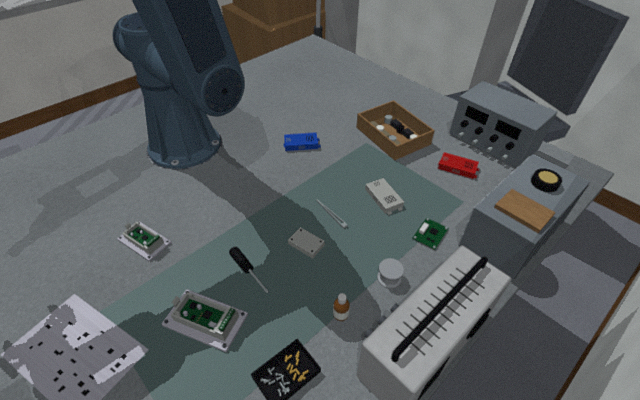

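Top image: grey lid with vent slots at about (259,178), the large tray at about (461,190). The blue, red and smaller pieces are look-alikes. Next: rough poses from depth.

```bash
cat >> h.py <<'E'
def plan(pos,Rm,T0=None):
    """tool-frame delta mm, rotvec deg from current (or T0) to target"""
    T=pose() if T0 is None else T0
    d=T[:3,:3].T@(np.array(pos)-T[:3,3])*1000; rv=R.from_matrix(T[:3,:3].T@Rm).as_rotvec(degrees=True)
    print('offset',np.round(d,1),'rows',round(np.abs(d).max()/62,1),'rot',np.round(rv,2)); return d,rv
def down(yaw): return R.from_euler('z',yaw,degrees=True).as_matrix()@np.diag([1.,-1,-1])
E
python3 - <<'E'
from h import *
print(np.round(ctrl.camera_params('wrist')['mount'],3).tolist(), ctrl.camera_params('wrist')['K'][0], ctrl.pinch_z)
for c in ['top','scene']:
    z=np.load(c+'.npz');P=z['P']
    m=(abs(P[...,0]-.59)<.08)&(abs(P[...,1]-.27)<.08)&(P[...,2]>.014)&(P[...,2]<.03)
    q=P[m]; r=cv2.minAreaRect((q[:,:2]*1000).astype(np.float32)); print('lid',r,np.median(q[:,2]))
    m=(abs(P[...,0]-.557)<.1)&(abs(P[...,1]+.27)<.08)
    for lo,hi in [(.006,.06),(.028,.06),(.045,.06)]:
        q=P[m&(P[...,2]>lo)&(P[...,2]<hi)]; print('tray',lo,len(q),np.mean(q,0),cv2.minAreaRect((q[:,:2]*1000).astype(np.float32)))
plan([.53,-.27,.33],down(15))
E
```

```text
[[-0.001, -0.958, -0.285, 0.073], [1.0, -0.001, 0.001, 0.0], [-0.001, -0.285, 0.958, -0.143], [0.0, 0.0, 0.0, 1.0]] [276.59494377   0.         321.50024105] 0.0187
lid ((582.369873046875, 280.22369384765625), (58.760292053222656, 103.9642105102539), 72.9045181274414) 0.0218792297162953
tray 0.006 1899 [ 0.55659116 -0.27032567  0.0211432 ] ((556.8329467773438, -271.04132080078125), (152.76834106445312, 198.70924377441406), 88.44200897216797)
tray 0.028 472 [ 0.56804277 -0.26808583  0.0386228 ] ((557.9850463867188, -275.8487854003906), (133.46981811523438, 62.089088439941406), 24.725189208984375)
tray 0.045 94 [ 0.6036357  -0.25469562  0.05142298] ((558.2916870117188, -275.4729309082031), (132.17269897460938, 57.89275360107422), 24.77467918395996)
lid ((586.5891723632812, 279.1328430175781), (61.30274963378906, 107.05484008789062), 73.12764739990234) 0.020102407870386085
tray 0.006 2927 [ 0.57098457 -0.27939325  0.02059447] ((562.0069580078125, -276.80047607421875), (158.32350158691406, 90.34368896484375), 24.70109748840332)
tray 0.028 751 [ 0.57685867 -0.27278604  0.03732577] ((561.1334838867188, -276.77764892578125), (136.27459716796875, 59.654212951660156), 24.859756469726562)
tray 0.045 136 [ 0.61550119 -0.25273903  0.04994437] ((562.993408203125, -277.1297302246094), (132.88092041015625, 47.591644287109375), 25.777177810668945)
offset [ 440.4 -175.2  -98.8] rows 7.1 rot [-0.01 -0.    0.23]
```

Run:
```python
from h import *
plan([.575,-.27,.2],down(24.8))
```

```text
offset [ 483.8 -163.4   31.2] rows 7.8 rot [-0.01 -0.01 -9.57]
```

Call:
apply_moves --moves '[{"jaw":1,"offset":[60,-20,4],"rot":[0,0,0]},{"jaw":1,"offset":[60,-20,4],"rot":[0,0,0]},{"jaw":1,"offset":[60,-20,4],"rot":[0,0,0]},{"jaw":1,"offset":[60,-20,4],"rot":[0,0,0]},{"jaw":1,"offset":[60,-20,4],"rot":[0,0,0]}]'

```text
time_s: 1.02
eef_pos: [0.4122, -0.3807, 0.2117]
eef_rot: [0.0, 0.991, 0.132, 0.0]
wrist_force: [0.8, -1.1, -0.1]
opening: 1.0
grasp_force: 0.0
```

Call:
apply_moves --moves '[{"jaw":1,"offset":[60,-20,4],"rot":[0,0,0]},{"jaw":1,"offset":[60,-20,4],"rot":[0,0,0]},{"jaw":1,"offset":[60,-20,4],"rot":[0,0,-9.5]},{"jaw":1,"offset":[0,0,0],"rot":[0,0,0]},{"jaw":1,"offset":[0,0,0],"rot":[0,0,0]}]'

```text
time_s: 1.65
eef_pos: [0.5662, -0.278, 0.1994]
eef_rot: [-0.0, 0.977, 0.214, -0.0]
wrist_force: [-0.8, -0.2, -0.1]
opening: 0.998
grasp_force: 0.0
```

Run:
```python
from h import *
print(ctrl.get_obs()['eef_pos'])
rgb,P=cloud('wrist'); np.savez('w1.npz',rgb=rgb,P=P); save('w1.png',rgb)
m=(abs(P[...,0]-.557)<.1)&(abs(P[...,1]+.27)<.1)
for lo,hi in [(.008,.06),(.03,.06),(.046,.058),(.031,.0365)]:
    q=P[m&(P[...,2]>lo)&(P[...,2]<hi)]; print('tray',lo,len(q),np.mean(q,0),cv2.minAreaRect((q[:,:2]*1000).astype(np.float32)))
plan([.585,.28,.2],down(-17))
```

```text
[ 0.56624217 -0.27798189  0.19940133]
tray 0.008 9113 [ 0.56653651 -0.27296142  0.022615  ] ((559.841796875, -275.79583740234375), (155.95008850097656, 90.1910171508789), 24.693191528320312)
tray 0.03 2298 [ 0.57759986 -0.26758558  0.04106607] ((559.7183227539062, -275.8201904296875), (133.7603759765625, 58.07691192626953), 24.734716415405273)
tray 0.046 530 [ 0.60426733 -0.25532394  0.05284404] ((559.5543212890625, -275.7411193847656), (133.03480529785156, 48.0418586730957), 24.659595489501953)
tray 0.031 1047 [ 0.55922258 -0.27567749  0.03466462] ((555.4450073242188, -277.7619934082031), (104.47359466552734, 58.076202392578125), 24.69704818725586)
offset [ 250.6 -499.6   -0.5] rows 8.1 rot [0.000e+00 3.000e-02 4.167e+01]
```

View pics/w1.png

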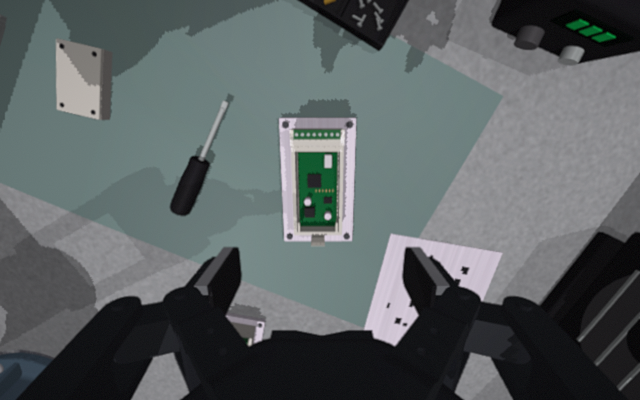

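Wrist picture: the tray (318,180) with its green terminal strip at the top (318,133) and the latch at the bottom (318,240). Tray origin ≈ (0.554, −0.278), yaw 24.7°. Now to the lid.

Call:
apply_moves --moves '[{"jaw":1,"offset":[31,-62,0],"rot":[0,0,0]},{"jaw":1,"offset":[31,-62,0],"rot":[0,0,0]},{"jaw":1,"offset":[31,-62,0],"rot":[0,0,0]},{"jaw":1,"offset":[31,-62,0],"rot":[0,0,0]},{"jaw":1,"offset":[31,-62,0],"rot":[0,0,0]}]'

```text
time_s: 2.33
eef_pos: [0.576, 0.0342, 0.2004]
eef_rot: [0.0, 0.977, 0.212, 0.0]
wrist_force: [1.2, -0.1, -0.0]
opening: 0.998
grasp_force: 0.0
```

Call:
apply_moves --moves '[{"jaw":1,"offset":[31,-62,0],"rot":[0,0,10]},{"jaw":1,"offset":[10,-62,0],"rot":[0,0,10]},{"jaw":1,"offset":[10,-62,0],"rot":[0,0,10]},{"jaw":1,"offset":[0,0,0],"rot":[0,0,10]},{"jaw":1,"offset":[0,0,0],"rot":[0,0,0]}]'

```text
time_s: 2.95
eef_pos: [0.5765, 0.2158, 0.1999]
eef_rot: [0.0, 0.992, -0.127, 0.0]
wrist_force: [0.3, 0.0, 0.9]
opening: 1.0
grasp_force: 0.0
```

Run:
```python
from h import *
o=ctrl.get_obs();print(o['eef_pos'],o['q'],o['wrist_force'])
rgb,P=cloud('wrist'); np.savez('w2.npz',rgb=rgb,P=P); save('w2.png',rgb)
m=(abs(P[...,0]-.587)<.09)&(abs(P[...,1]-.28)<.09)
for lo,hi in [(.016,.03),(.0015,.010)]:
    k=m&(P[...,2]>lo)&(P[...,2]<hi)
    q=P[k]; print('lid',lo,len(q),np.mean(q,0),cv2.minAreaRect((q[:,:2]*1000).astype(np.float32)))
    print(np.argwhere(k).min(0),np.argwhere(k).max(0))
for r in ctrl.outline_of('wrist','lid'): print(r['score'],r['position'])
save('w2c.png',cv2.resize(rgb[60:300,170:490],(800,600)))
```

```text
[0.57652685 0.21581088 0.19992744] [ 1.65828120e-01  2.97265700e-01  1.53071117e+00 -3.77454904e-04
  1.31343172e+00  1.99052880e+00] [0.27185146 0.03815048 0.85179409]
lid 0.016 4142 [0.58760779 0.27941088 0.02278969] ((585.0111694335938, 280.5019226074219), (58.49892044067383, 104.35295104980469), 72.71211242675781)
[144 242] [230 292]
lid 0.0015 8677 [0.59485647 0.27265484 0.00218389] ((586.995849609375, 279.9953308105469), (179.95892333984375, 179.98788452148438), 0.0055001722648739815)
[ 91 178] [257 354]
0.75 [267.3, 182.4]
0.65 [59.2, 182.3]
```

View pics/w2c.png

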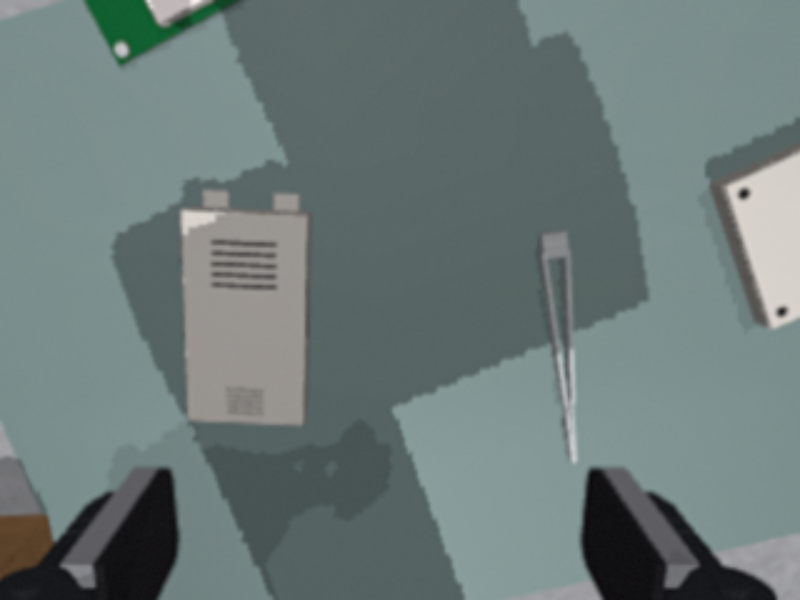

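Crop: lid with tongues at the top (245,200), vents (245,265) and ribs (245,400). So lid +x is the tool's +x, yaw ≈ −17.3°, centre (0.585, 0.2805).

Run:
```python
from h import *
plan([.5564,.2894,.06],down(-17.3))
```

```text
offset [-38.3 -66.9 139.9] rows 2.3 rot [ 0.01 -0.01  2.8 ]
```

Call:
apply_moves --moves '[{"jaw":1,"offset":[-13,-23,20],"rot":[0,0,0]},{"jaw":1,"offset":[-13,-23,50],"rot":[0,0,0]},{"jaw":1,"offset":[-12.3,-21,55],"rot":[0,0,2.8]},{"jaw":1,"offset":[0,0,15],"rot":[0,0,0]},{"jaw":1,"offset":[0,0,0],"rot":[0,0,0]}]'

```text
time_s: 3.68
eef_pos: [0.5565, 0.2897, 0.0594]
eef_rot: [0.0, 0.989, -0.151, -0.001]
wrist_force: [0.9, 0.1, 0.5]
opening: 1.001
grasp_force: 0.0
```

Run:
```python
from h import *
plan([.5564,.2894,.0],down(-17.3))
```

```text
offset [ 0.1  0.2 59.4] rows 1.0 rot [ 0.06  0.06 -0.03]
```

Call:
apply_moves --moves '[{"jaw":1,"offset":[0,0,30],"rot":[0,0,0]},{"jaw":1,"offset":[0,0,20],"rot":[0,0,0]},{"jaw":1,"offset":[0,0,9],"rot":[0,0,0]},{"jaw":1,"offset":[0,0,0],"rot":[0,0,0]},{"jaw":0.8,"offset":[0,0,0],"rot":[0,0,0]}]'

```text
time_s: 4.3
eef_pos: [0.5571, 0.2914, 0.0018]
eef_rot: [-0.0, 0.989, -0.151, 0.001]
wrist_force: [-0.1, 0.4, -0.1]
opening: 0.818
grasp_force: 0.0
```

Call:
apply_moves --moves '[{"jaw":0.7,"offset":[0,0,0],"rot":[0,0,0]},{"jaw":0.5,"offset":[0,0,0],"rot":[0,0,0]},{"jaw":0.2,"offset":[0,0,0],"rot":[0,0,0]},{"jaw":0,"offset":[0,0,0],"rot":[0,0,0]},{"jaw":0,"offset":[0,0,0],"rot":[0,0,0]}]'

```text
time_s: 4.92
eef_pos: [0.5572, 0.2916, 0.0021]
eef_rot: [-0.0, 0.989, -0.151, 0.001]
wrist_force: [-1.0, -0.5, 5.7]
opening: 0.662
grasp_force: 64.8
```

Call:
apply_moves --moves '[{"jaw":0,"offset":[0,0,-15],"rot":[0,0,0]},{"jaw":0,"offset":[0,0,-40],"rot":[0,0,0]},{"jaw":0,"offset":[0,0,-50],"rot":[0,0,0]},{"jaw":0,"offset":[0,0,-30],"rot":[0,0,0]},{"jaw":0,"offset":[0,0,0],"rot":[0,0,0]}]'

```text
time_s: 5.55
eef_pos: [0.5583, 0.2919, 0.1397]
eef_rot: [-0.001, 0.989, -0.151, 0.003]
wrist_force: [-0.5, -0.3, -1.0]
opening: 0.663
grasp_force: 64.1
```

```bash
cat > lidfit.py <<'E'
from h import *
def lidfit(name):
    T=pose(); rgb,P=cloud('wrist'); np.savez(name+'.npz',rgb=rgb,P=P,T=T); save(name+'.png',rgb)
    Q=(P-T[:3,3])@T[:3,:3]*1000   # tool coords mm
    m=(abs(Q[...,1])<34)&(Q[...,0]>-5)&(Q[...,0]<105)&(Q[...,2]>-45)&(Q[...,2]<20)
    return rgb,Q,m,T
E
python3 - <<'E'
from lidfit import *
rgb,Q,m,T=lidfit('w3')
o=ctrl.get_obs();print(o['eef_pos'],o['wrist_force'],o['opening'],o['grasp_force'])
q=Q[m]; print(len(q),np.percentile(q,[1,50,99],0))
t=q[(q[:,0]>35)&(q[:,0]<75)&(abs(q[:,1])<20)]; A=np.c_[t[:,:2],np.ones(len(t))]
z=np.median(t[:,2]); k=abs(t[:,2]-z)<4
c=np.linalg.lstsq(A[k],t[k,2],rcond=None)[0]; print('plane',c,k.sum(),'pitchdeg',np.degrees(np.arctan(c[:2])))
res=abs(Q[...,2]-(Q[...,0]*c[0]+Q[...,1]*c[1]+c[2])); k=m&(res<3)
p=Q[k]; print(cv2.minAreaRect(p[:,:2].astype(np.float32)), p[:,0].max())
for x in range(20,90,10):
    s=p[abs(p[:,0]-x)<5]; 
    if len(s): print(x,s[:,1].min(),s[:,1].max())
k=m&(res>14)&(Q[...,0]>75); print('tongue',Q[k].mean(0),np.percentile(Q[k],[2,98],0) if k.sum() else 0)
plan([.554,-.278,.18],down(24.7))
E
```

```text
[0.55678586 0.29143741 0.1371614 ] [-0.45262248  0.41176751 -1.47591937] 0.6639464903011785 64.13018345832825
25661 [[-3.78989063e+00 -3.11191111e+01 -4.25598628e+01]
 [ 4.29751718e+01  4.77484574e-02 -2.06465796e+01]
 [ 8.84500172e+01  3.09358109e+01 -1.21658210e+00]]
plane [ 5.53263951e-04 -2.95022695e-03 -2.06615345e+01] 8073 pitchdeg [ 0.03169969 -0.16903506]
((38.84764862060547, 0.046417236328125), (87.68859100341797, 67.92306518554688), 0.025844359770417213) 82.69425475001547
20 -29.11121868130427 29.0378189830071
30 -28.765847875667397 29.478941890068306
40 -28.781476263690383 29.29734592070818
50 -28.630430235962056 29.45433351654478
60 -28.59068192171876 29.762268734228776
70 -28.46938963705463 29.897266581797407
80 -28.357471732418283 29.981785959043478
tongue [87.34375152  0.84699559 -1.45480869] [[ 83.96987732 -21.69886245  -2.8500218 ]
 [ 90.67606636  23.55017957   0.3593202 ]]
offset [167.3 544.3 -43.3] rows 8.8 rot [-4.000e-02 -1.500e-01 -4.205e+01]
```

View pics/w3.png

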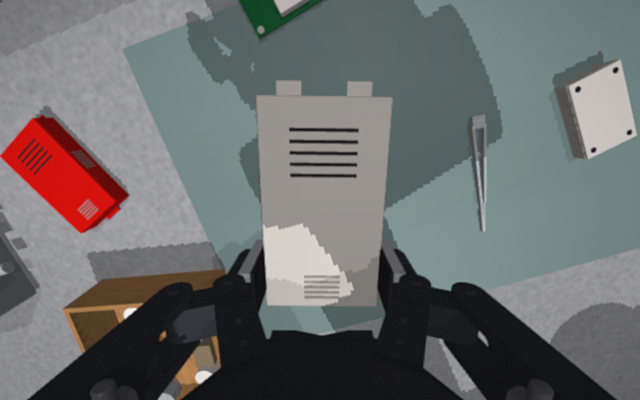

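Lid is firmly held: in the tool frame its origin is at (30.7, 0.35, 1.3) mm, skewed 0.8°. Carry it to the tray.

Call:
apply_moves --moves '[{"jaw":0,"offset":[18.5,60.5,-5],"rot":[0,0,0]},{"jaw":0,"offset":[18.5,60.5,-5],"rot":[0,0,0]},{"jaw":0,"offset":[18.5,60.5,-5],"rot":[0,0,0]},{"jaw":0,"offset":[18.5,60.5,-5],"rot":[0,0,0]},{"jaw":0,"offset":[18.5,60.5,-5],"rot":[0,0,0]}]'

```text
time_s: 6.22
eef_pos: [0.5526, -0.0219, 0.1584]
eef_rot: [-0.0, 0.989, -0.151, -0.002]
wrist_force: [2.2, 0.3, -1.1]
opening: 0.663
grasp_force: 64.2
```

Call:
apply_moves --moves '[{"jaw":0,"offset":[18,60,0],"rot":[0,0,0]},{"jaw":0,"offset":[18,60,0],"rot":[0,0,-10.7]},{"jaw":0,"offset":[0,40,0],"rot":[0,0,-10.7]},{"jaw":0,"offset":[0,0,0],"rot":[0,0,-10.7]},{"jaw":0,"offset":[0,0,0],"rot":[0,0,-10.7]}]'

```text
time_s: 6.85
eef_pos: [0.5464, -0.1818, 0.1578]
eef_rot: [-0.002, 0.976, 0.217, -0.002]
wrist_force: [0.3, -0.1, -0.8]
opening: 0.664
grasp_force: 64.3
```

```bash
cat >> h.py <<'E'
TL=np.eye(4); TL[:3,:3]=R.from_euler('z',.8,degrees=True).as_matrix()@np.diag([1.,-1,-1]); TL[:3,3]=[30.7e-3,.35e-3,1.3e-3]
TR=np.eye(4); TR[:3,:3]=R.from_euler('z',24.7,degrees=True).as_matrix(); TR[:3,3]=[.5541,-.2784,0]
def go(tip,tilt,dyaw=0):
    """tool delta so that lid_tongue is at tip (mm, tray frame) with given tilt"""
    L=np.eye(4); L[:3,:3]=R.from_euler('ZY',[dyaw,tilt],degrees=True).as_matrix(); L[:3,3]=np.array(tip)/1e3-L[:3,:3]@[.06,0,.0015]
    W=TR@L@np.linalg.inv(TL); return plan(W[:3,3],W[:3,:3])
def where():
    o=ctrl.get_obs(); L=np.linalg.inv(TR)@pose()@TL
    f=TR[:3,:3].T@o['wrist_force']
    pt=lambda v:np.round((L@[*v,1])[:3]*1000,1)
    print('t',round(o['time_s'],2),'F tray',np.round(f,1),'tip',pt([.06,0,.0015]),'catch',pt([-.056,0,0]),'yaw/tilt/roll',np.round(R.from_matrix(L[:3,:3]).as_euler('ZYX',degrees=True),2),'grip',o['grasp_force'],o['opening'])
E
python3 - <<'E'
from h import *
where(); go([48,0,65],10); go([48,0,42],10); print(ctrl.get_obs()['q'])
E
```

```text
t 6.85 F tray [ 0.2 -0.2 -0.8] tip [124.1  90.5 157.8] catch [  8.1  91.3 156.6] yaw/tilt/roll [-0.4   0.15  0.21] grip 64.32231187820435 0.6638776976570444
offset [-75.2  90.9  77.1] rows 1.5 rot [-0.11 -9.86 -0.38]
offset [-75.1  91.  100.1] rows 1.6 rot [-0.11 -9.86 -0.38]
[-5.27215475e-01  2.60703898e-01  1.66741909e+00  5.84222911e-05
  1.21793166e+00  6.05400950e-01]
```

Call:
apply_moves --moves '[{"jaw":0,"offset":[-37.5,45.5,10],"rot":[0,0,0]},{"jaw":0,"offset":[-37.5,45.5,30],"rot":[0,0,0]},{"jaw":0,"offset":[0,0,37],"rot":[0,0,0]},{"jaw":0,"offset":[0,0,0],"rot":[0,-9.9,-0.4]},{"jaw":0,"offset":[0,0,0],"rot":[0,0,0]}]'

```text
time_s: 7.48
eef_pos: [0.5189, -0.2906, 0.082]
eef_rot: [0.017, 0.972, 0.219, -0.086]
wrist_force: [0.2, 0.9, -1.2]
opening: 0.664
grasp_force: 64.3
```

Run:
```python
from h import *
where(); go([48,0,42],10)
rgb,P=cloud('wrist'); np.savez('w4.npz',rgb=rgb,P=P,T=pose()); save('w4.png',rgb[60:360,120:520])
```

```text
t 7.47 F tray [ 0.5  0.7 -1.2] tip [52.3  3.6 66.4] catch [-62.2   3.7  85.1] yaw/tilt/roll [-0.07 10.01  0.14] grip 64.31889563798904 0.6636901307265025
offset [ 0.   3.7 24.8] rows 0.4 rot [-0.15  0.01 -0.06]
```

View pics/w4.png

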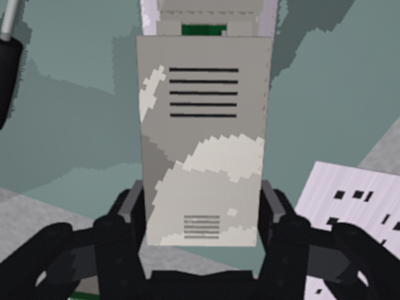

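Picture: the lid sits just before the terminal end (its far edge at row 38, terminal strip at (205,15)), laterally aligned within a few mm. Going to the pre-insertion height.

Call:
apply_moves --moves '[{"jaw":0,"offset":[0,3.7,10],"rot":[0,0,0]},{"jaw":0,"offset":[0,0,10],"rot":[0,0,0]},{"jaw":0,"offset":[0,0,3],"rot":[0,0,0]},{"jaw":0,"offset":[0,0,0],"rot":[0,0,0]},{"jaw":0,"offset":[0,0,0],"rot":[0,0,0]}]'

```text
time_s: 8.15
eef_pos: [0.5172, -0.2978, 0.0628]
eef_rot: [0.019, 0.972, 0.218, -0.084]
wrist_force: [-0.5, 0.2, -1.1]
opening: 0.667
grasp_force: 64.3
```

```bash
cat > rel.py <<'E'
from h import *
def rel(n):
    where(); T=pose(); rgb,P=cloud('wrist'); np.savez(n+'.npz',rgb=rgb,P=P,T=T)
    Q=(P-TR[:3,3])@TR[:3,:3]*1000
    def edge(nm,m): 
        ys=[]
        for x in np.arange(Q[m][:,0].min(),Q[m][:,0].max(),3) if m.sum() else []:
            s=Q[m&(abs(Q[...,0]-x)<2)][:,1]
            if len(s)>4: ys.append([x,s.min(),s.max()])
        ys=np.array(ys)
        if len(ys): print(nm,'y edges',np.round(np.median(ys[:,1]),1),np.round(np.median(ys[:,2]),1),'mid',np.round(np.median(ys[:,1:].mean(1)),2),'x',np.round(ys[[0,-1],0],1))
    b=(abs(Q[...,1])<60)
    edge('plate',b&(Q[...,0]>65)&(Q[...,0]<82)&(abs(Q[...,2]-10)<3))
    edge('term',b&(Q[...,0]>58)&(Q[...,0]<76)&(abs(Q[...,2]-52)<3))
    edge('lip',b&(Q[...,0]>50)&(Q[...,0]<66)&(abs(Q[...,2]-42)<2.5))
    L=np.linalg.inv(T@TL); q=(P@L[:3,:3].T+L[:3,3])*1000
    k=(abs(q[...,2]-22)<2.5)&(abs(q[...,1])<33)&(q[...,0]>0)&(q[...,0]<54)
    edge('lidtop',k); print('lid own frame far x',np.percentile(q[k][:,0],99.5))
E
python3 - <<'E'
from rel import *
rel('w5'); go([50,0,37.5],10)
E
```

```text
t 8.15 F tray [-0.3  0.4 -1.1] tip [47.8 -2.5 47.4] catch [-66.8  -2.   65.8] yaw/tilt/roll [-0.27  9.87 -0.14] grip 64.32512551546097 0.6671186313502048
plate y edges -44.8 45.1 mid 0.23 x [65. 80.]
term y edges -23.7 24.1 mid 0.24 x [63.6 72.6]
lip y edges -28.8 29.0 mid 0.08 x [55.5 64.5]
lidtop y edges -31.6 26.5 mid -2.56 x [-8. 40.]
lid own frame far x 51.38317788167454
offset [ 3.8 -2.1  9.3] rows 0.1 rot [ 0.1  -0.13 -0.26]
```

Call:
apply_moves --moves '[{"jaw":0,"offset":[2,-2.3,3],"rot":[0,0,0]},{"jaw":0,"offset":[1,0,2],"rot":[0,0,0]},{"jaw":0,"offset":[0,0,1],"rot":[0,0,0]},{"jaw":0,"offset":[0,0,0],"rot":[0,0,0]},{"jaw":0,"offset":[0,0,0],"rot":[0,0,0]}]'

```text
time_s: 8.82
eef_pos: [0.5178, -0.2947, 0.056]
eef_rot: [0.019, 0.972, 0.218, -0.084]
wrist_force: [0.0, -0.1, -0.4]
opening: 0.662
grasp_force: 64.3
```

Run:
```python
from rel import *
rel('w6'); go([50,0.2,36.5],10)
```

```text
t 8.82 F tray [-0.  -0.1 -0.4] tip [49.6  0.  40.6] catch [-64.9   0.6  59.1] yaw/tilt/roll [-0.26  9.9  -0.11] grip 64.32532668113708 0.6622841601324289
plate y edges -44.9 45.2 mid 0.14 x [65. 80.]
term y edges -23.6 24.0 mid 0.21 x [63.6 72.6]
lip y edges -28.7 29.1 mid 0.21 x [55.5 64.5]
lidtop y edges -28.9 29.1 mid 0.03 x [-6.1 41.9]
lid own frame far x 51.386022853423825
offset [1.1 0.2 3.8] rows 0.1 rot [ 0.07 -0.1  -0.26]
```

Call:
apply_moves --moves '[{"jaw":0,"offset":[0.5,0,2],"rot":[0,0,0]},{"jaw":0,"offset":[0,0,1.5],"rot":[0,0,0]},{"jaw":0,"offset":[0,0,0.5],"rot":[0,0,0]},{"jaw":0,"offset":[0,0,0.5],"rot":[0,0,0]},{"jaw":0,"offset":[0,0,0],"rot":[0,0,0]}]'

```text
time_s: 9.5
eef_pos: [0.5175, -0.2948, 0.0514]
eef_rot: [0.019, 0.972, 0.218, -0.084]
wrist_force: [-0.5, 0.4, -0.9]
opening: 0.663
grasp_force: 64.3
```

```bash
python3 -c "
from h import *
where(); go([58,.2,36],10)"
```

```text
t 9.5 F tray [-0.2  0.6 -0.9] tip [49.3  0.1 36. ] catch [-65.2   0.6  54.5] yaw/tilt/roll [-0.26  9.9  -0.1 ] grip 64.32601243257523 0.6625785267751167
offset [ 8.6  0.4 -1.6] rows 0.1 rot [ 0.06 -0.1  -0.26]
```

Call:
apply_moves --moves '[{"jaw":0,"offset":[0,0,0.5],"rot":[0,0,0]},{"jaw":0,"offset":[0,0,0.5],"rot":[0,0,0]},{"jaw":0,"offset":[0,0,0.5],"rot":[0,0,0]},{"jaw":0,"offset":[0,0,0],"rot":[0,0,0]},{"jaw":0,"offset":[0,0,0],"rot":[0,0,0]}]'

```text
time_s: 10.12
eef_pos: [0.5173, -0.2949, 0.05]
eef_rot: [0.019, 0.972, 0.218, -0.084]
wrist_force: [0.2, 0.3, -0.2]
opening: 0.663
grasp_force: 64.4
```

```bash
python3 -c "
from h import *
where(); go([58,.2,35.5],10)"
```

```text
t 10.12 F tray [ 0.3  0.2 -0.2] tip [49.1  0.1 34.6] catch [-65.4   0.6  53.1] yaw/tilt/roll [-0.25  9.9  -0.11] grip 64.37007576227188 0.6627868534306184
offset [ 8.6  0.4 -2.5] rows 0.1 rot [ 0.07 -0.1  -0.25]
```

Call:
apply_moves --moves '[{"jaw":0,"offset":[0,0,0.5],"rot":[0,0,0]},{"jaw":0,"offset":[0,0,0.5],"rot":[0,0,0]},{"jaw":0,"offset":[0,0,0],"rot":[0,0,0]},{"jaw":0,"offset":[0,0,0],"rot":[0,0,0]},{"jaw":0,"offset":[0,0,0],"rot":[0,0,0]}]'

```text
time_s: 10.75
eef_pos: [0.5172, -0.295, 0.0491]
eef_rot: [0.019, 0.972, 0.218, -0.084]
wrist_force: [-1.5, 0.5, 3.6]
opening: 0.662
grasp_force: 64.7
```

```bash
python3 -c "
from h import *
where(); go([58,.2,34.6],10)"
```

```text
t 10.75 F tray [-1.1  1.   3.6] tip [48.9  0.  33.7] catch [-65.6   0.5  52.2] yaw/tilt/roll [-0.26  9.9  -0.11] grip 64.73560899496078 0.6618482960723303
offset [ 8.8  0.3 -2.6] rows 0.1 rot [ 0.07 -0.1  -0.26]
```

Contact with the sill felt at estimated tip z ≈ 34.4. Lift slightly and slide in.

Call:
apply_moves --moves '[{"jaw":0,"offset":[0,0,-1],"rot":[0,0,0]},{"jaw":0,"offset":[2.5,0.1,-0.5],"rot":[0,0,0]},{"jaw":0,"offset":[2.5,0.1,-0.4],"rot":[0,0,0]},{"jaw":0,"offset":[2.5,0,-0.4],"rot":[0,0,0]},{"jaw":0,"offset":[0,0,0],"rot":[0,0,0]}]'

```text
time_s: 11.38
eef_pos: [0.5184, -0.2945, 0.0502]
eef_rot: [0.018, 0.972, 0.218, -0.091]
wrist_force: [-24.6, -9.2, 12.3]
opening: 0.66
grasp_force: 65.2
```

```bash
python3 -c "
from rel import *
rel('w7'); go([60.6,.2,34.8],10)"
```

```text
t 11.38 F tray [-26.2   1.9  12.3] tip [50.1 -0.  33.6] catch [-64.2   0.5  53.5] yaw/tilt/roll [-0.25 10.62  0.08] grip 65.20563036203384 0.6601722269994078
plate y edges -44.9 45.1 mid 0.09 x [65.1 80.1]
term y edges -23.7 24.1 mid 0.21 x [63.6 72.6]
lip y edges -28.8 29.0 mid 0.1 x [55.6 64.6]
lidtop y edges -29.1 28.9 mid -0.14 x [-5.3 42.7]
lid own frame far x 51.10255741041583
offset [10.1  0.3 -2.1] rows 0.2 rot [-0.14  0.6  -0.25]
```

Run:
```python
from h import *
o=ctrl.get_obs(); print('torque tray',TR[:3,:3].T@o['torque'], 'F',TR[:3,:3].T@o['wrist_force'])
for n in ['w5','w6','w7']:
    z=np.load(n+'.npz'); L=np.linalg.inv(z['T']@TL); q=(z['P']@L[:3,:3].T+L[:3,3])*1000
    k=(abs(q[...,2]-22)<5)&(abs(q[...,1])<27)&(q[...,0]>-10)&(q[...,0]<48); s=q[k]
    print(n,np.linalg.lstsq(np.c_[s[:,:2],np.ones(len(s))],s[:,2],rcond=None)[0])
    Q=(z['P']-TR[:3,3])@TR[:3,:3]*1000
    # profile along x of highest points near y=17 / 0
    for y in (-17,0,17):
        p=Q[(abs(Q[...,1]-y)<4)&(Q[...,0]>38)&(Q[...,0]<82)]
        print(y,[(x,round(float(np.median(p[abs(p[:,0]-x)<1,2])),1)) for x in range(40,82,2) if (abs(p[:,0]-x)<1).any()])
rgb=np.load('w7.npz')['rgb']; s=ctrl.camera('scene')[0]
a=cv2.resize(rgb[60:160,250:390],(560,400),interpolation=cv2.INTER_CUBIC); b=cv2.resize(s[260:360,140:280],(560,400),interpolation=cv2.INTER_CUBIC)
save('x1.png',cv2.resize(np.vstack([a,b]),(420,600)))
```

```text
torque tray [0.11364889 3.90645038 0.17842213] F [-25.86165946   0.96560578  10.91623525]
w5 [-2.41656452e-03 -1.44242210e-03  2.20748104e+01]
-17 [(40, 69.4), (42, 67.9), (44, 49.3), (46, 48.7), (48, 20.6), (50, 34.6), (52, 34.8), (54, 35.0), (56, 43.3), (58, 43.3), (60, 43.5), (62, 43.6), (64, 51.8), (66, 53.4), (68, 53.6), (70, 53.6), (72, 53.5), (74, 52.6), (78, 11.1), (80, 10.8)]
0 [(40, 68.9), (42, 68.5), (44, 21.6), (46, 21.4), (48, 15.1), (50, 34.9), (52, 34.6), (54, 34.9), (56, 43.0), (58, 43.5), (60, 43.5), (62, 43.6), (64, 52.8), (66, 53.4), (68, 53.6), (70, 53.7), (72, 53.3), (74, 53.5), (78, 10.6), (80, 11.0)]
17 [(40, 69.4), (42, 68.3), (44, 49.2), (46, 48.7), (48, 20.4), (50, 34.9), (52, 34.8), (54, 34.9), (56, 43.2), (58, 43.5), (60, 43.6), (62, 43.5), (64, 52.6), (66, 53.4), (68, 53.6), (70, 53.5), (72, 53.7), (74, 53.3), (78, 11.9), (80, 11.0)]
w6 [-2.27952645e-03 -1.17123093e-03  2.20719441e+01]
-17 [(40, 63.2), (42, 62.6), (44, 61.2), (46, 42.6), (48, 42.2), (50, 34.9), (52, 34.8), (54, 34.9), (56, 43.4), (58, 43.4), (60, 43.7), (62, 43.4), (64, 52.4), (66, 53.4),
[... 644 characters left out ...]
4, 55.7), (46, 36.8), (48, 36.2), (50, 35.5), (52, 34.8), (54, 34.6), (56, 43.3), (58, 43.5), (60, 43.5), (62, 43.5), (64, 52.9), (66, 53.5), (68, 53.7), (70, 53.7), (72, 53.5), (74, 53.2), (78, 11.0), (80, 10.8)]
0 [(40, 57.2), (42, 56.4), (44, 55.8), (46, 21.8), (48, 15.4), (50, 34.9), (52, 34.8), (54, 34.8), (56, 42.9), (58, 43.7), (60, 43.3), (62, 43.6), (64, 52.8), (66, 53.5), (68, 53.5), (70, 53.5), (72, 53.5), (74, 51.8), (78, 11.0), (80, 10.9)]
17 [(40, 57.0), (42, 56.7), (44, 55.9), (46, 36.9), (48, 36.5), (50, 35.5), (52, 34.5), (54, 34.9), (56, 43.3), (58, 43.7), (60, 43.5), (62, 43.6), (64, 52.9), (66, 53.3), (68, 53.4), (70, 53.6), (72, 53.5), (74, 53.7), (78, 10.9), (80, 11.0)]
```

View pics/x1.png

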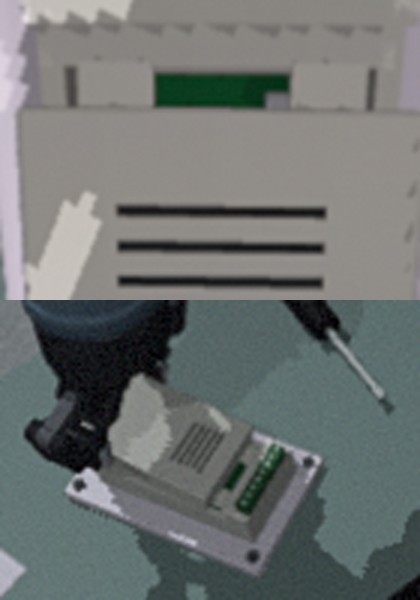

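The crop shows the tongues against the sill's front edge (tongue top ≈ level with the sill), so the tip was too low and too far back. Raise, move over the sill, refit the lid pose.

Call:
apply_moves --moves '[{"jaw":0,"offset":[-1,0,0],"rot":[0,0,0]},{"jaw":0,"offset":[-1,0,-2],"rot":[0,0,0]},{"jaw":0,"offset":[0,0,-3],"rot":[0,0,0]},{"jaw":0,"offset":[0,0,0],"rot":[0,0,0]},{"jaw":0,"offset":[0,0,0],"rot":[0,0,0]}]'

```text
time_s: 12.1
eef_pos: [0.5235, -0.292, 0.0549]
eef_rot: [0.018, 0.972, 0.218, -0.084]
wrist_force: [0.9, -0.0, -0.9]
opening: 0.662
grasp_force: 65.2
```

```bash
sed -i 's/\[.5541,-.2784,0\]/[.5548,-.2779,0]/; s/1.3e-3\]/2.1e-3]/' h.py
cat > refit.py <<'E'
from h import *
def refit(n):
    T=pose(); rgb,P=cloud('wrist'); np.savez(n+'.npz',rgb=rgb,P=P,T=T)
    L=np.linalg.inv(T@TL); q=(P@L[:3,:3].T+L[:3,3])*1000
    k=(abs(q[...,2]-23)<5)&(abs(q[...,1])<27)&(q[...,0]>-10)&(q[...,0]<48); s=q[k]
    print('lid plane in lid frame (expect 0 0 22.8)',np.linalg.lstsq(np.c_[s[:,:2],np.ones(len(s))],s[:,2],rcond=None)[0])
    k=(abs(q[...,2]-23)<3)&(abs(q[...,1])<27)&(q[...,0]>40); print('far x',np.percentile(q[k][:,0],[99,99.9]))
    for x in (10,30,45):
        s=q[(abs(q[...,2]-23)<3)&(abs(q[...,1])<33)&(abs(q[...,0]-x)<3)]; print('y',x,s[:,1].min(),s[:,1].max())
    k=(abs(abs(q[...,1])-17)<8)&(q[...,2]<7)&(q[...,2]>-3)&(q[...,0]>51)&(q[...,0]<64); s=q[k]; print('tongue',len(s),np.percentile(s,[2,50,98],0).tolist())
    Q=(P-TR[:3,3])@TR[:3,:3]*1000
    for y in (-17,17):
        p=Q[(abs(Q[...,1]-y)<4)&(Q[...,0]>38)&(Q[...,0]<82)]
        print(y,[(x,round(float(np.median(p[abs(p[:,0]-x)<.5,2])),1)) for x in range(40,67) if (abs(p[:,0]-x)<.5).any()])
E
python3 - <<'E'
from refit import *
where(); refit('w8'); go([52,.2,38],10)
E
```

```text
t 12.1 F tray [ 0.8 -0.4 -0.9] tip [54.9 -0.1 38.7] catch [-59.6   0.4  57.2] yaw/tilt/roll [-0.25  9.88 -0.1 ] grip 65.16572713851929 0.662260645615902
lid plane in lid frame (expect 0 0 22.8) [-8.30454315e-03 -1.80410715e-03  2.26843666e+01]
far x [69.13291502 74.24822452]
y 10 -28.976259965335537 28.99412577159921
y 30 -28.99958870455227 29.24708969592227
y 45 -29.17991094812117 29.331032366819553
tongue 1429 [[53.19599885383854, -24.06296224162548, -2.6641902146153162], [58.73648273687743, 9.1484356392737, 3.810539564703647], [63.69265594326005, 23.758724537094537, 6.937124996216718]]
-17 [(40, 62.4), (41, 62.3), (42, 62.1), (43, 62.2), (44, 61.9), (45, 61.8), (46, 61.4), (47, 61.4), (48, 60.8), (49, 59.4), (50, 43.0), (51, 41.3), (52, 40.9), (53, 40.7), (54, 40.2), (55, 43.7), (56, 43.3), (57, 43.2), (58, 43.2), (59, 43.3), (60, 43.7), (61, 43.6), (62, 43.4), (63, 52.8), (64, 53.6), (65, 53.3), (66, 53.5)]
17 [(40, 62.2), (41, 62.4), (42, 61.8), (43, 62.2), (44, 61.5), (45, 61.6), (46, 61.1), (47, 61.3), (48, 60.5), (49, 59.4), (50, 41.5), (51, 41.4), (52, 40.9), (53, 40.8), (54, 40.6), (55, 43.2), (56, 43.2), (57, 43.4), (58, 43.4), (59, 43.1), (60, 43.6), (61, 43.4), (62, 43.7), (63, 53.0), (64, 53.6), (65, 53.4), (66, 53.5)]
offset [-2.8  0.1  1.1] rows 0.0 rot [ 0.06 -0.12 -0.23]
```

Run:
```python
from h import *
go([54.9,.2,37.2],9.9,-.25);go([61,.2,37.2],9.9,-.25)
```

```text
offset [ 0.2 -0.2  1.6] rows 0.0 rot [ 0.1  -0.02  0.01]
offset [ 6.2 -0.2  0.5] rows 0.1 rot [ 0.1  -0.02  0.01]
```

Call:
apply_moves --moves '[{"jaw":0,"offset":[-0.5,0,1],"rot":[0,0,0]},{"jaw":0,"offset":[0,-0.2,0.6],"rot":[0,0,0]},{"jaw":0,"offset":[1.5,0,-0.3],"rot":[0,0,0]},{"jaw":0,"offset":[1.5,0,-0.3],"rot":[0,0,0]},{"jaw":0,"offset":[0,0,0],"rot":[0,0,0]}]'

```text
time_s: 12.78
eef_pos: [0.5254, -0.2911, 0.0539]
eef_rot: [0.019, 0.972, 0.218, -0.084]
wrist_force: [-0.0, 0.3, -1.0]
opening: 0.66
grasp_force: 65.2
```

Run:
```python
from refit import *
where(); refit('w9'); go([61,.2,37.2],9.9,-.25)
```

```text
t 12.78 F tray [ 0.1  0.3 -1. ] tip [57.1 -0.  37.7] catch [-57.5   0.5  56.1] yaw/tilt/roll [-0.25  9.89 -0.11] grip 65.166155397892 0.6600179171601096
lid plane in lid frame (expect 0 0 22.8) [-8.19860459e-03 -1.99894919e-03  2.26663126e+01]
far x [71.70677374 72.1072139 ]
y 10 -29.1761781295527 28.747927425910035
y 30 -29.15988987853363 28.987110296718132
y 45 -29.109018343153437 29.158825060038694
tongue 978 [[52.91155071237384, -24.130814872552715, -2.6237065439553495], [56.53188122452718, 9.069181561138784, 3.506515854643545], [62.64497003839624, 24.313011537371874, 6.954269787941122]]
-17 [(40, 61.7), (41, 61.7), (42, 61.3), (43, 61.3), (44, 61.0), (45, 60.9), (46, 60.7), (47, 60.5), (48, 60.4), (49, 60.2), (50, 59.9), (51, 59.3), (52, 41.1), (53, 39.8), (54, 40.0), (55, 40.9), (56, 43.4), (57, 43.3), (58, 43.2), (59, 43.3), (60, 43.2), (61, 43.5), (62, 43.4), (63, 53.3), (64, 53.4), (65, 53.4), (66, 53.6)]
17 [(40, 61.6), (41, 61.5), (42, 61.3), (43, 61.1), (44, 61.1), (45, 60.6), (46, 60.6), (47, 60.4), (48, 60.2), (49, 59.9), (50, 59.6), (51, 59.0), (52, 40.6), (53, 39.8), (54, 39.9), (55, 43.5), (56, 43.6), (57, 43.5), (58, 43.2), (59, 43.3), (60, 43.4), (61, 43.3), (62, 43.6), (63, 53.6), (64, 53.4), (65, 53.7), (66, 53.6)]
offset [ 4.1 -0.2 -0.3] rows 0.1 rot [ 0.11 -0.    0.  ]
```

The tongues are entering under the lip with no force. Continue until the end wall.

Call:
apply_moves --moves '[{"jaw":0,"offset":[1,0,-0.05],"rot":[0,0,0]},{"jaw":0,"offset":[1,0,-0.05],"rot":[0,0,0]},{"jaw":0,"offset":[1,0,-0.1],"rot":[0,0,0]},{"jaw":0,"offset":[0.5,0,-0.1],"rot":[0,0,0]},{"jaw":0,"offset":[0,0,0],"rot":[0,0,0]}]'

```text
time_s: 13.45
eef_pos: [0.5284, -0.2896, 0.0535]
eef_rot: [0.019, 0.972, 0.218, -0.084]
wrist_force: [0.4, -0.1, -0.9]
opening: 0.663
grasp_force: 65.2
```

Run:
```python
from refit import *
where(); go([61,.2,37.2],9.9,-.25)
```

```text
t 13.45 F tray [ 0.3 -0.2 -0.9] tip [60.4  0.1 37.3] catch [-54.1   0.6  55.8] yaw/tilt/roll [-0.25  9.9  -0.1 ] grip 65.1653864979744 0.663334146846477
offset [ 0.6 -0.1 -0. ] rows 0.0 rot [ 0.1  0.  -0. ]
```

Call:
apply_moves --moves '[{"jaw":0,"offset":[0.3,0,0.1],"rot":[0,0,0]},{"jaw":0,"offset":[0.3,0,0.1],"rot":[0,0,0]},{"jaw":0,"offset":[0.2,0,0],"rot":[0,0,0]},{"jaw":0,"offset":[0,0,0],"rot":[0,0,0]},{"jaw":0,"offset":[0,0,0],"rot":[0,0,0]}]'

```text
time_s: 14.08
eef_pos: [0.5291, -0.2893, 0.0532]
eef_rot: [0.019, 0.972, 0.218, -0.084]
wrist_force: [-0.2, -0.6, -1.3]
opening: 0.666
grasp_force: 65.2
```

Run:
```python
from refit import *
where(); refit('w10')
```

```text
t 14.07 F tray [-0.5 -0.5 -1.3] tip [61.1  0.1 37. ] catch [-53.4   0.6  55.5] yaw/tilt/roll [-0.26  9.9  -0.11] grip 65.16542673110962 0.6662103815628303
lid plane in lid frame (expect 0 0 22.8) [-8.41622363e-03 -1.82443815e-03  2.26842213e+01]
far x [67.54323044 67.97010546]
y 10 -29.05630269367787 28.79707151983557
y 30 -28.996615620639933 29.260778601766958
y 45 -29.04307234090464 29.35385309839861
tongue 377 [[52.829195370757624, -24.520582760893323, 2.1875813579970647], [54.843569336587514, 9.561712958452706, 6.573310751495476], [59.708135160664945, 24.55974202237798, 6.976464802763786]]
-17 [(40, 61.8), (41, 61.8), (42, 61.5), (43, 61.3), (44, 61.1), (45, 61.0), (46, 60.9), (47, 60.6), (48, 60.2), (49, 60.0), (50, 60.0), (51, 59.7), (52, 59.7), (53, 59.4), (54, 59.5), (55, 58.8), (56, 44.8), (57, 43.7), (58, 43.3), (59, 43.3), (60, 43.7), (61, 43.3), (62, 43.2), (63, 53.0), (64, 53.2), (65, 53.4), (66, 53.7)]
17 [(40, 61.6), (41, 61.6), (42, 61.8), (43, 61.3), (44, 61.0), (45, 60.9), (46, 60.8), (47, 60.2), (48, 60.4), (49, 60.2), (50, 60.0), (51, 59.9), (52, 59.6), (53, 59.3), (54, 58.9), (55, 58.5), (56, 44.2), (57, 43.4), (58, 43.4), (59, 43.7), (60, 43.3), (61, 43.4), (62, 43.4), (63, 53.2), (64, 53.4), (65, 53.4), (66, 53.8)]
```

Call:
apply_moves --moves '[{"jaw":0,"offset":[0.4,0,0],"rot":[0,0,0]},{"jaw":0,"offset":[0.4,0,0],"rot":[0,0,0]},{"jaw":0,"offset":[0.2,0,0],"rot":[0,0,0]},{"jaw":0,"offset":[0,0,0],"rot":[0,0,0]},{"jaw":0,"offset":[0,0,0],"rot":[0,0,0]}]'

```text
time_s: 14.75
eef_pos: [0.5295, -0.2891, 0.053]
eef_rot: [0.019, 0.972, 0.218, -0.085]
wrist_force: [-4.6, -1.7, 1.4]
opening: 0.663
grasp_force: 65.2
```

Run:
```python
from h import *
where()
```

```text
t 14.75 F tray [-4.9  0.4  1.4] tip [61.6  0.1 36.7] catch [-53.    0.6  55.3] yaw/tilt/roll [-0.26  9.95 -0.09] grip 65.19732624292374 0.6633805226764631
```

Wall felt (−4.9 N). Fold those biases into the lid frame and plan the lowering about the tongue tip.

```bash
cat >> h.py <<'E'
D=np.eye(4); D[:3,:3]=R.from_euler('y',.48,degrees=True).as_matrix(); D[:3,3]=[-.9e-3,0,-.12e-3]; TL=TL@D
E
python3 - <<'E'
from h import *
where()
for t in (8,6,4,2): go([60.1,.2,35.8],t)
E
```

```text
t 14.75 F tray [-4.9  0.4  1.4] tip [60.6  0.1 36.3] catch [-53.8   0.6  55.8] yaw/tilt/roll [-0.26 10.43 -0.09] grip 65.19732624292374 0.6633805226764631
offset [-0.4  0.3  4.4] rows 0.1 rot [ 0.02  2.43 -0.26]
offset [-0.2  0.3  7.5] rows 0.1 rot [-0.01  4.43 -0.26]
offset [ 0.   0.3 10.6] rows 0.2 rot [-0.03  6.43 -0.25]
offset [ 0.4  0.3 13.7] rows 0.2 rot [-0.06  8.43 -0.25]
```

Call:
apply_moves --moves '[{"jaw":0,"offset":[-0.4,0.2,1.5],"rot":[0,0.9,-0.2]},{"jaw":0,"offset":[-0.1,0,1.6],"rot":[0,0.9,0]},{"jaw":0,"offset":[0,0,1.6],"rot":[0,0.9,0]},{"jaw":0,"offset":[0,0,1.4],"rot":[0,0.9,0]},{"jaw":0,"offset":[0,0,0],"rot":[0,0,0]}]'

```text
time_s: 15.38
eef_pos: [0.5288, -0.2897, 0.0469]
eef_rot: [0.011, 0.974, 0.22, -0.053]
wrist_force: [-2.7, -1.3, -0.4]
opening: 0.662
grasp_force: 65.2
```

Run:
```python
from h import *
where()
for t in (5,4,3,2,1,0): go([60.1,.2,35.6],t)
```

```text
t 15.38 F tray [-2.9 -0.1 -0.4] tip [60.6  0.1 35.9] catch [-54.8   0.3  48. ] yaw/tilt/roll [-0.08  6.73 -0.02] grip 65.23660004138947 0.6619887661677719
offset [-0.4  0.   3.1] rows 0.0 rot [-0.01  1.73 -0.08]
offset [-0.4  0.   4.7] rows 0.1 rot [-0.02  2.73 -0.08]
offset [-0.3  0.   6.2] rows 0.1 rot [-0.03  3.73 -0.08]
offset [-0.2  0.   7.8] rows 0.1 rot [-0.05  4.73 -0.08]
offset [-0.1  0.   9.4] rows 0.2 rot [-0.06  5.73 -0.08]
offset [ 0.   0.  10.9] rows 0.2 rot [-0.07  6.73 -0.08]
```

Call:
apply_moves --moves '[{"jaw":0,"offset":[-0.3,0,1.2],"rot":[0,0.7,0]},{"jaw":0,"offset":[-0.1,0,1.2],"rot":[0,0.7,0]},{"jaw":0,"offset":[0,0,1.1],"rot":[0,0.7,0]},{"jaw":0,"offset":[0,0,1.0],"rot":[0,0.6,0]},{"jaw":0,"offset":[0,0,0],"rot":[0,0,0]}]'

```text
time_s: 16.0
eef_pos: [0.528, -0.2898, 0.0424]
eef_rot: [0.006, 0.975, 0.22, -0.031]
wrist_force: [0.4, -1.1, -0.6]
opening: 0.664
grasp_force: 65.2
```

Run:
```python
from h import *
where()
for t in (3,2,1,0): go([60.1,.2,35.6],t)
```

```text
t 16.0 F tray [-0.1 -1.2 -0.6] tip [60.3  0.4 35.6] catch [-55.5   0.5  42.3] yaw/tilt/roll [-0.06  4.05  0.03] grip 65.19467979669571 0.6640544933379987
offset [-0.2  0.3  1.7] rows 0.0 rot [-0.05  1.05 -0.06]
offset [-0.2  0.3  3.2] rows 0.1 rot [-0.07  2.05 -0.06]
offset [-0.1  0.3  4.8] rows 0.1 rot [-0.08  3.05 -0.06]
offset [-0.   0.3  6.4] rows 0.1 rot [-0.09  4.05 -0.06]
```

Catch at height ≈42, just meeting the nose. Continue in small steps, watching the force.

Call:
apply_moves --moves '[{"jaw":0,"offset":[0,0,0.8],"rot":[0,0.5,0]},{"jaw":0,"offset":[0,0,0.8],"rot":[0,0.5,0]},{"jaw":0,"offset":[0,0,0],"rot":[0,0,0]},{"jaw":0,"offset":[0,0,0],"rot":[0,0,0]},{"jaw":0,"offset":[0,0,0],"rot":[0,0,0]}]'

```text
time_s: 16.62
eef_pos: [0.5282, -0.29, 0.0412]
eef_rot: [0.005, 0.975, 0.22, -0.022]
wrist_force: [1.6, 0.3, 1.3]
opening: 0.665
grasp_force: 65.5
```

```bash
python3 -c "
from h import *
where()"
```

```text
t 16.62 F tray [ 1.6 -0.4  1.3] tip [60.5  0.1 35.9] catch [-55.5   0.2  40.6] yaw/tilt/roll [-0.05  3.06  0.01] grip 65.46578586101532 0.6650665536109736
```

Call:
apply_moves --moves '[{"jaw":0,"offset":[0,0,0.8],"rot":[0,0.5,0]},{"jaw":0,"offset":[0,0,0.8],"rot":[0,0.5,0]},{"jaw":0,"offset":[0,0,0],"rot":[0,0,0]},{"jaw":0,"offset":[0,0,0],"rot":[0,0,0]},{"jaw":0,"offset":[0,0,0],"rot":[0,0,0]}]'

```text
time_s: 17.25
eef_pos: [0.5285, -0.2903, 0.04]
eef_rot: [0.003, 0.975, 0.22, -0.013]
wrist_force: [3.4, 2.7, 5.9]
opening: 0.663
grasp_force: 65.9
```

```bash
python3 -c "
from h import *
where()"
```

```text
t 17.25 F tray [4.2 1.1 5.9] tip [60.7 -0.3 36.4] catch [-55.3  -0.2  39. ] yaw/tilt/roll [-0.06  2.02 -0.02] grip 65.88611215353012 0.6634869988463797
```

Call:
apply_moves --moves '[{"jaw":0,"offset":[0,0,1.0],"rot":[0,0.5,0]},{"jaw":0,"offset":[0,0,1.0],"rot":[0,0.5,0]},{"jaw":0,"offset":[0,0,0],"rot":[0,0,0]},{"jaw":0,"offset":[0,0,0],"rot":[0,0,0]},{"jaw":0,"offset":[0,0,0],"rot":[0,0,0]}]'

```text
time_s: 17.88
eef_pos: [0.5283, -0.2903, 0.0374]
eef_rot: [0.001, 0.975, 0.22, -0.005]
wrist_force: [5.7, 0.1, 1.0]
opening: 0.665
grasp_force: 65.7
```

```bash
python3 -c "
from refit import *
where(); refit('w11')"
```

```text
t 17.88 F tray [ 5.2 -2.3  1. ] tip [60.5 -0.2 35.3] catch [-55.5  -0.1  35.9] yaw/tilt/roll [-0.06  1.05  0.02] grip 65.68075060844421 0.6649476788837658
lid plane in lid frame (expect 0 0 22.8) [ 3.44506107e-03 -2.04875744e-03  2.28251904e+01]
far x [70.83316971 71.27080627]
y 10 -29.144880877750246 28.94017997799142
y 30 -29.073583546195934 28.984717930722436
y 45 -29.067556845336462 29.231816421678104
tongue 91 [[53.78831109096801, -24.144572181206115, 0.5129318782267343], [54.29055231500596, 11.614411718730622, 3.6453317297649863], [54.651910069648515, 23.85806053643044, 5.020670134540747]]
-17 [(40, 57.4), (41, 56.9), (42, 57.0), (43, 57.0), (44, 57.0), (45, 56.8), (46, 57.1), (47, 57.0), (48, 56.9), (49, 57.0), (50, 56.8), (51, 57.2), (52, 57.1), (53, 56.4), (55, 42.1), (56, 43.2), (57, 43.5), (58, 43.3), (59, 43.3), (60, 43.4), (61, 43.3), (62, 43.2), (63, 49.3), (64, 53.4), (65, 53.4), (66, 53.5)]
17 [(40, 57.1), (41, 56.9), (42, 57.1), (43, 57.0), (44, 57.1), (45, 57.0), (46, 56.8), (47, 56.8), (48, 57.2), (49, 57.1), (50, 56.9), (51, 56.7), (52, 56.9), (53, 56.5), (54, 37.6), (55, 42.7), (56, 43.4), (57, 43.7), (58, 43.3), (59, 43.6), (60, 43.3), (61, 43.4), (62, 43.2), (63, 49.5), (64, 53.6), (65, 53.3), (66, 53.6)]
```

The force dropped (5.9 → 1 N); about 1° to go. Press on down to the rim.

Call:
apply_moves --moves '[{"jaw":0,"offset":[0,0,0.8],"rot":[0,0.5,0]},{"jaw":0,"offset":[0,0,0.8],"rot":[0,0.5,0]},{"jaw":0,"offset":[0,0,0],"rot":[0,0,0]},{"jaw":0,"offset":[0,0,0],"rot":[0,0,0]},{"jaw":0,"offset":[0,0,0],"rot":[0,0,0]}]'

```text
time_s: 18.55
eef_pos: [0.5276, -0.29, 0.0361]
eef_rot: [-0.002, 0.975, 0.22, 0.003]
wrist_force: [1.5, 2.3, 6.0]
opening: 0.663
grasp_force: 66.2
```

```bash
python3 -c "
from refit import *
where(); refit('w12')"
```

```text
t 18.55 F tray [2.4 1.5 6. ] tip [60.   0.4 35.5] catch [-56.    0.5  34.2] yaw/tilt/roll [-0.04  0.09  0.1 ] grip 66.17740899324417 0.662863796654865
lid plane in lid frame (expect 0 0 22.8) [ 1.47022539e-03 -1.85839153e-03  2.27876410e+01]
far x [71.34509802 72.07501538]
y 10 -29.01228043154802 29.07926690135576
y 30 -28.91399982056342 29.289288023529647
y 45 -29.003589898725977 29.327753758014108
tongue 195 [[53.82017873226481, -24.16567285656443, -0.0633808230258737], [54.67912048988399, 10.923996738222252, 3.6923172817651255], [55.52099282924938, 24.35792159514779, 6.8449337383595]]
-17 [(40, 56.7), (41, 56.7), (42, 56.9), (43, 56.9), (44, 56.7), (45, 56.8), (46, 56.8), (47, 56.6), (48, 56.8), (49, 56.6), (50, 56.9), (51, 56.9), (52, 56.4), (53, 55.6), (54, 38.0), (55, 40.7), (56, 43.8), (57, 43.3), (58, 43.7), (59, 43.3), (60, 43.5), (61, 43.4), (62, 43.7), (63, 48.7), (64, 53.6), (65, 53.5), (66, 53.5)]
17 [(40, 57.0), (41, 57.1), (42, 56.9), (43, 56.8), (44, 56.9), (45, 57.0), (46, 57.0), (47, 56.7), (48, 56.6), (49, 57.1), (50, 56.8), (51, 56.9), (52, 56.6), (54, 37.9), (55, 41.6), (56, 43.6), (57, 43.4), (58, 43.0), (59, 43.3), (60, 43.3), (61, 43.3), (62, 43.6), (63, 48.9), (64, 53.4), (65, 53.3), (66, 53.7)]
```

Call:
apply_moves --moves '[{"jaw":0,"offset":[0,0,0.6],"rot":[0,0,0]},{"jaw":0,"offset":[0,0,0.4],"rot":[0,0,0]},{"jaw":0,"offset":[0,0,0],"rot":[0,0,0]},{"jaw":0,"offset":[0,0,0],"rot":[0,0,0]},{"jaw":0,"offset":[0,0,0],"rot":[0,0,0]}]'

```text
time_s: 19.23
eef_pos: [0.5276, -0.29, 0.0361]
eef_rot: [-0.002, 0.975, 0.22, 0.003]
wrist_force: [-2.5, 5.0, 13.9]
opening: 0.663
grasp_force: 67.1
```

Run:
```python
from refit import *
where(); refit('w13')
z=np.load('w13.npz'); Q=(z['P']-TR[:3,3])@TR[:3,:3]*1000
k=(abs(Q[...,1])<25)&(Q[...,0]>-49)&(Q[...,0]<50)&(abs(Q[...,2]-57)<3); s=Q[k]
print('lid top in tray: slopes, z0',np.linalg.lstsq(np.c_[s[:,:2],np.ones(len(s))],s[:,2],rcond=None)[0],s[:,0].min(),s[:,0].max())
k=(abs(Q[...,1])<9)&(Q[...,0]<-51)&(Q[...,0]>-66); s=Q[k]; print(len(s))
print([(x,round(float(np.median(s[abs(s[:,0]-x)<.5,2])),1),int((abs(s[:,0]-x)<.5).sum())) for x in range(-66,-50) if (abs(s[:,0]-x)<.5).any()])
P=cloud('top')[1]; Q=(P-TR[:3,3])@TR[:3,:3]*1000
s=Q[(abs(Q[...,1])<9)&(Q[...,0]<-50)&(Q[...,0]>-66)]; print('top',np.round(s,1).tolist()[:20])
save('f.png',cv2.resize(z['rgb'][180:280,250:390],(700,500),interpolation=cv2.INTER_CUBIC))
```

```text
t 19.23 F tray [-0.2  5.5 13.9] tip [60.   0.4 35.5] catch [-56.    0.5  34.2] yaw/tilt/roll [-0.03  0.1   0.11] grip 67.13508278131485 0.663009674538903
lid plane in lid frame (expect 0 0 22.8) [ 1.75263214e-03 -2.44832415e-03  2.28146784e+01]
far x [71.46844668 72.03352182]
y 10 -29.193761888196335 28.871430774681016
y 30 -29.0983095691727 29.1425845318411
y 45 -28.840886552467527 29.382535321650526
tongue 185 [[53.81131840007091, -23.85781462259606, 0.1743106369556241], [54.65339984867113, 10.87533080830666, 3.6850033389723773], [55.24349391165427, 24.40189598747941, 6.914586855145545]]
-17 [(40, 56.9), (41, 56.7), (42, 57.0), (43, 57.0), (44, 56.8), (45, 56.9), (46, 56.8), (47, 57.0), (48, 57.1), (49, 57.0), (50, 56.9), (51, 57.0), (52, 56.8), (53, 55.8), (54, 37.8), (55, 41.0), (56, 43.7), (57, 43.6), (58, 43.5), (59, 43.5), (60, 43.5), (61, 43.3), (62, 43.4), (63, 48.4), (64, 53.7), (65, 53.6), (66, 53.8)]
17 [(40, 57.0), (41, 56.9), (42, 56.5), (43, 57.0), (44, 56.8), (45, 56.9), (46, 56.7), (47, 57.0), (48, 56.9), (49, 56.9), (50, 56.7), (51, 56.9), (52, 56.8), (54, 37.9), (55, 41.8), (56, 43.6), (57, 43.4), (58, 43.3), (59, 43.5), (60, 43.4), (61, 43.2), (62, 43.8), (63, 49.1), (64, 53.6), (65, 53.6), (66, 53.5)]
lid top in tray: slopes, z0 [ 9.71546950e-05 -6.04050675e-04  5.69000756e+01] -48.988444885432195 49.991641887060425
90
[(-61, 45.9, 7), (-60, 47.0, 19), (-59, 47.1, 43), (-58, 47.6, 15), (-52, 54.9, 1), (-51, 55.7, 5)]
top [[-50.5, -8.9, 396.2], [-50.8, -4.9, 395.1], [-51.2, -5.4, 397.9], [-52.2, -8.0, 396.2], [-50.2, 1.1, 394.4], [-50.5, 0.9, 398.0], [-51.2, -0.5, 398.9], [-52.0, -2.3, 398.9], [-53.0, -4.9, 397.3], [-54.0, -7.4, 395.9], [-54.4, -7.7, 399.1], [-50.0, 6.7, 396.9], [-50.9, 4.6, 396.3], [-51.8, 2.5, 395.8], [-52.9, -0.3, 393.7], [-53.4, -1.1, 395.8], [-54.1, -2.6, 396.5], [-54.3, -2.7, 400.2], [-55.2, -4.7, 399.8], [-56.0, -6.4, 400.1]]
```

View pics/f.png

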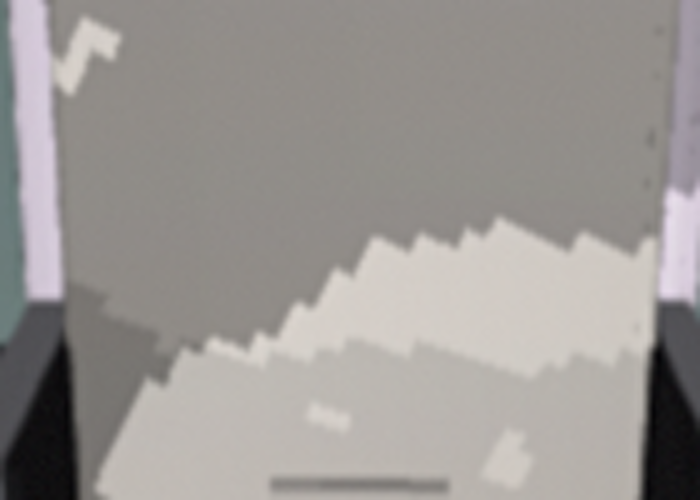

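The lid top is level at 56 mm and pressing is stiff. I'll ease to about 10 N and compare the latch position with its rest position from the first view.

Call:
apply_moves --moves '[{"jaw":0,"offset":[0,0,-0.4],"rot":[0,0,0]},{"jaw":0,"offset":[0,0,0],"rot":[0,0,0]},{"jaw":0,"offset":[0,0,0],"rot":[0,0,0]},{"jaw":0,"offset":[0,0,0],"rot":[0,0,0]},{"jaw":0,"offset":[0,0,0],"rot":[0,0,0]}]'

```text
time_s: 19.95
eef_pos: [0.5275, -0.29, 0.0361]
eef_rot: [-0.002, 0.975, 0.22, 0.003]
wrist_force: [-0.6, 3.6, 10.5]
opening: 0.663
grasp_force: 66.7
```

Run:
```python
from refit import *
where(); cloudw=cloud('wrist')[1]
for n,P in (('w1',np.load('w1.npz')['P']),('w11',np.load('w11.npz')['P']),('w12',np.load('w12.npz')['P']),('now',cloudw)):
    Q=(P-TR[:3,3])@TR[:3,:3]*1000
    s=Q[(abs(Q[...,1])<8)&(Q[...,0]<-56)&(Q[...,0]>-68)&(Q[...,2]>44)&(Q[...,2]<52)]
    print(n,len(s),np.round(np.percentile(s,[5,50,95],0),1).tolist())
```

```text
t 19.95 F tray [ 1.   3.5 10.5] tip [60.   0.4 35.5] catch [-56.    0.5  34.2] yaw/tilt/roll [-0.04  0.1   0.11] grip 66.66112393140793 0.6632966105367742
w1 61 [[-61.2, -6.9, 44.6], [-58.7, 0.1, 46.3], [-56.6, 7.1, 48.0]]
w11 110 [[-61.4, -7.1, 46.0], [-60.3, 0.1, 47.1], [-59.4, 7.0, 48.0]]
w12 83 [[-60.5, -7.2, 46.2], [-58.9, -0.5, 47.1], [-57.9, 6.9, 48.0]]
now 84 [[-60.5, -7.3, 46.1], [-59.0, -0.2, 47.1], [-58.1, 6.8, 48.1]]
```

The latch was bent out while passing (x −60.3) and has sprung back (−59.0), with the lid seated and about 10 N on it.

```bash
python3 -c "
from bench import ctrl
print(ctrl.hand_in())"
```

```text
the job is handed in; nothing more can be done
None
```

The cover is closed: tongues under the lip, top level at about 56 mm, latch sprung back over the ledge, and the gripper still pressing with about 10 N; handed in at about 20 s, with no verdict returned.

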